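Shut and lock the gear cover of the disc sander

ROBOT

A 6-joint arm with a two-finger parallel gripper is mounted at the origin on the work surface. World frame = base frame: x ahead of the robot, y to its left, z up, the work surface at z = 0. Lengths are in m, angles in rad, forces in N, time in s.
With the tool pointing down it reaches from about 0.25 to 0.725 m from the base axis. Payload 4 kg.
Tool frame: the origin (TCP) lies on the centre line of the jaws, within the pads' length; the fingertips stand 17 mm ahead of it and the grasp point (between the pads) lies 2 mm behind it; z points along the fingers, y is the line along which they close (so a half turn about z gives the same grasp; the last joint's range is limited). The gripper opens to 85 mm and grips with 20 to 120 N. Pads are 22 mm wide; open, the fingers measure 114 mm over their backs; the gripper's body (76 mm by 85 mm) begins 54 mm behind the grasp point. The pads swing forward as they close: fully open they stand 13 mm farther back than shut.
Start: joints at [0, 0.241, 0.005, 1.335, 0, 1.571], TCP at [0.5, -0, 0.248] pointing down, gripper open.
Joint ranges: [-2.72, 2.72], [-1.05, 1.87], [-1.09, 1.28], [-1.99, 2.15], [-1.42, 1.44], [-3.14, 3.14]. Speed limits (rad/s): [2.79, 2.79, 3.14, 3.14, 3.14, 3.14].

INTERFACE

Orientations are given as a unit quaternion [x, y, z, w].
In Python, from workcell import bot, camera, get_calibration gives the robot as it stands.
- The arm moves only by the tool apply_moves, never from a script. Its argument "steps" is a list of rows, each a list of 3 entries, a list of its own where there are three numbers: the shift along the tool's x, y, z as a fraction of full scale, then the turn, a rotation vector about the tool's x, y, z as a fraction of full scale, then the opening, from 0 (shut) to 1 (fully open). A call has exactly 8 rows; each row shifts and turns the commanded pose from where the row before left it, along the tool's axes as they then stand; what a row does not reach is not made up. Full scale, the value 1, is 20 cm for a shift and pi rad for a turn. A row lasts 1/12 s, in which the tool goes at most 41.7 mm and 7.16 degrees, less where a joint would pass 70% of its speed; a pose out of reach is approached as far as the arm can. A call with a number of a shift or a turn outside -1 to 1 is refused whole. A call with a gripper value outside its range is refused whole. The fingers move at their own pace and stop on an object; the grip force is fixed at half the most. Time passes only in rows, so rows that do not move let the fingers close, or fill a call up. It gives the time, the measured TCP pose, the force, the opening and the grip force at its end, in the units of the state.
- bot.get_obs(): the state, without advancing time (a new reading comes with each control period).
- camera(name): name is "scene" or "side" or "wrist"; returns (picture, depth): 480x640x3 uint8, red, green, blue; 480x640 float32, m along the optical axis (not along the pixel's ray), 0 where there is no reading.
- get_calibration(name): a dict with "fov_y" (degrees; the focal length in pixels is half the picture's height over the tangent of half this angle, whatever the lens; pixels are square), "cx", "cy" (the principal point, pixels), "rvec" (rotation vector, rad) and "tvec" (3), from world to camera coordinates, as OpenCV has them. Camera axes: x right, y down, z forward; pixel columns grow to the right and rows downward; lengths in m; the calibration is good to about 2 mm. A picture is of the moment at which its call begins: read the wrist's pose just before it. get_calibration takes no time and is no camera call; for the wrist camera it gives the pose at the moment of the call.
- bot.job_done(): hands the job in; it is judged then, once.
The state is a dict: "clock": time; "joint_pos": joint angles; "joint_vel": joint speeds; "tau": joint torques, N m; "eef_pos": TCP position; "tool_rot": TCP orientation; "ft_force": force on the tool from outside, world axes, zero at the start; "ft_torque": the same for the moment, N m; "grip_width": finger opening in m; "grasp_force": force on a finger pad.
Only numpy, scipy, OpenCV 4.12 (cv2) and the standard library are available. Lean on these libraries where they do the work, as an engineer would, in place of code of your own. Each camera call takes 0.05 s, during which the arm holds its last target. There are 200 camera calls.

TASK

The gear cover of the bench disc sander has been left ajar: push it fully down shut with the fingertips, then set a fingertip in the slot of its quarter-turn fastener and turn it clockwise to its stop, so that the cover is locked. Take the fingers away and leave the jar, the bin and the wood offcut where they are.

Things in the scene. Friction and masses are not known exactly. Their poses are not given: they have to be found in the camera images.
- machine: Fixed bench disc sander. Origin: on the bench under the centre of its green open-topped gear housing, 220 (x) x 200 (y) x 120 mm high. z is up, x points to the cover's hinge side, away from the robot. At +y a grey motor, to y = 270 mm, 133 mm high; at -y a 150 mm sanding disc, 165 mm high, and a work rest, to y = -215 mm. Base plate 12 mm high, x = +-115 mm, y = -230 to 270 mm.
- cover (a joint): Opening of the yellow cover, rad: 0 = shut (stop), grows as its edge near the robot rises; starts 0.25 to 0.6. A plate 220 (machine x) x 200 (y) x 10 mm; shut, its top is 130 mm above the bench. The hinge line runs along machine y at x = 110 mm, 120 mm above the bench, level with the plate's underside. A stiff hinge holds it where it is left; 1 to 8 N down near the free edge moves it.
- cover_corner (a point): A bare spot on the cover's top face that is good to push on, near its free corner beside the fastener: 195 mm from the hinge line, 80 mm to the machine's +y from its middle. The axes are the cover's: z out of its top face.
- fastener (a joint): Turn of the fastener, rad: 0 = unlocked, pi/2 = locked (hard stops), grows clockwise seen from above; starts 0 to 0.35. Stays where left; turning takes 0.1 to 0.2 N m. With the cover not fully shut its pawl meets a ledge and it cannot lock; locked early, it stops the cover from shutting. Unlocked, the slot runs along machine y (red dots on the ring); locked, along x (green dots).
- slot (a point): Centre of the slot's mouth, on the fastener's axis (z, up when shut). It turns with the orange rotor, 84 mm across, flush in a fixed dark ring 100 mm across, 20 mm high on the cover (top 150 mm above the bench when shut). The slot runs across the rotor along this point's y: 30 mm wide, 16 mm deep, 85 mm long. When shut it lies at x = -48, y = 0 mm of the machine (158 mm from the hinge line).
- jar: Bystander: clear jar with an orange cap, 66 mm across, 105 mm high, loose. Origin under its centre.
- bin: Bystander: red open bin 70 x 90 x 50 mm, loose. Origin under its centre.
- offcut: Bystander: pale wood offcut 50 x 80 x 30 mm, loose. Origin under its centre.

How it is judged:
On the way, in this order (a step that is already met when the one before it is completed fails the run):
1. the cover is pushed fully shut while the fastener is still unlocked (value of joint cover below 0.025 rad and value of joint fastener below 0.7 rad), for 0.2 s.
2. the fastener is turned to its locked stop with the cover shut (value of joint cover below 0.025 rad and value of joint fastener above 1.42 rad), for 0.2 s.
At the end, for the whole second after the job is handed in: The cover is shut (within 0.025 rad, 5 mm at its edge), the fastener is turned to within 0.15 rad of its locked stop and at rest, and the jar, bin and offcut are within 30 mm of where they began (all of step 2 and value of joint fastener below 1.7 rad and velocity of joint fastener between -0.05 and 0.05 rad/s and distance of each of jar, bin, offcut from where it was at the start of the episode below 0.03 m); the robot touches nothing.
It fails at once if a bystander is lifted or moved more than 30 mm (distance of any of jar, bin, offcut from where it was at the start of the episode above 0.03 m).
It fails at once if the cover is lifted further open instead of pushed shut (value of joint cover above 0.75 rad).
It also fails if it takes over 46 s, if anything falls off the work surface, if the arm or the gripper's body presses on something with over 40 N, if the wrist force passes 120 N, or if a joint passes its speed limit or range.

## Working session

There is one attempt and no reset: what is moved stays moved. The work goes in short steps, Python scripts to look and compute and a tool call to move; the robot and the scene stay as the last step left them, time stands still between calls to the robot, and variables do not carry over. Pictures are saved under pics/ and viewed, at most 10 in all, crops included, and the job is handed in when it is done.

Besides the shell and the picture viewer there is one more tool, called after "Request:" as name([rows], argument=value, ...), one row to a line, values as JSON. apply_moves: Moves the arm, as the interface text tells. Its arguments: {"type":"object","properties":{"steps":{"type":"array"}},"required":["steps"]}

```bash
mkdir -p pics; cat > h.py <<'E'
import numpy as np,cv2
from workcell import bot,camera,get_calibration
def cal(n):
    c=get_calibration(n);f=240/np.tan(np.radians(c["fov_y"])/2)
    R=cv2.Rodrigues(np.array(c["rvec"],float))[0];return f,c["cx"],c["cy"],R,np.array(c["tvec"],float)
def world(C,d,u,v):
    f,cx,cy,R,t=C;z=d[int(v),int(u)];return R.T@(np.array([(u-cx)/f*z,(v-cy)/f*z,z])-t)
def cloud(C,d):
    f,cx,cy,R,t=C;v,u=np.mgrid[:480,:640];P=np.stack([(u-cx)/f*d,(v-cy)/f*d,d],-1);return (P-t)@R
E
python3 - <<'E'
from h import *
print(bot.get_obs())
for n in("scene","side"):
    C=cal(n);p,d=camera(n);cv2.imwrite(f"pics/{n}.png",p[...,::-1]);np.savez(f"{n}.npz",p=p,d=d)
    print(n,C, get_calibration(n))
E
```

```text
{'clock': 0.0, 'joint_pos': array([-1.92284257e-05,  2.41415231e-01,  3.71989828e-03,  1.33522304e+00,
        1.43584390e-06,  1.57082120e+00]), 'joint_vel': array([-0.00128047, -0.00103814, -0.00096189, -0.00113276, -0.00211716,
        0.00051211]), 'tau': array([ 5.50268451e-04, -3.72315860e+01,  2.52406776e+01,  1.67737965e-02,
        2.29149265e-05,  1.14679995e-05]), 'eef_pos': array([ 4.99392156e-01, -9.19115571e-06,  2.47410165e-01]), 'tool_rot': array([ 0.70712198,  0.70709079, -0.00074975, -0.00075076]), 'ft_force': array([ 0.34132615, -0.1214656 , -0.80105433]), 'ft_torque': array([-0.04549996,  0.01957297,  0.02274921]), 'grasp_force': 0.0, 'grip_width': 0.08517357727714903}
scene (np.float64(606.1163021221975), 315.4954919368483, 235.3765849979057, array([[ 0.79761164,  0.60317007,  0.00124322],
       [ 0.52283544, -0.69034915, -0.50006115],
       [-0.30076366,  0.39950459, -0.8659892 ]]), array([-0.49002556, -0.23650822,  1.06895589])) {'fov_y': 43.203526857168214, 'cx': 315.4954919368483, 'cy': 235.3765849979057, 'rvec': array([ 2.49882649,  0.838919  , -0.22315467]), 'tvec': array([-0.49002556, -0.23650822,  1.06895589])}
side (np.float64(582.1242097601821), 317.1805183782149, 233.4020096395749, array([[ 0.79271816, -0.6092358 , -0.02072817],
       [-0.37614241, -0.4621002 , -0.80310665],
       [ 0.47970283,  0.64443397, -0.59547464]]), array([-0.45560179,  0.33600857,  0.69220841])) {'fov_y': 44.81105706997906, 'cx': 317.1805183782149, 'cy': 233.4020096395749, 'rvec': array([ 2.10742319, -0.7285598 ,  0.33935243]), 'tvec': array([-0.45560179,  0.33600857,  0.69220841])}
```

View pics/scene.png

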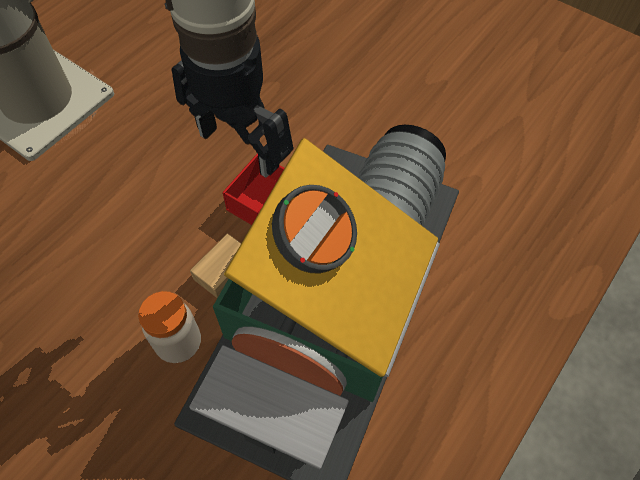

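View pics/side.png

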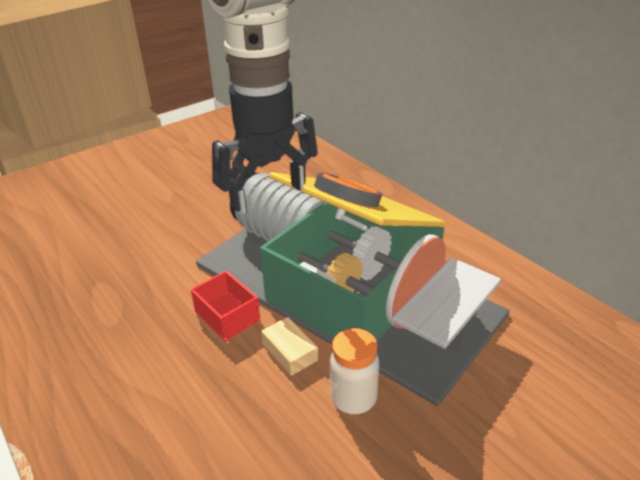

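The scene view shows the cover's corners at about (305,139), (437,238), (383,375) and (228,275). The slot is near (316,228), and the red dots are at (335,194) and (302,260). The side view shows the cover ajar with the bin, offcut and jar on the robot's side of the machine.

```bash
cat > m.py <<'E'
from h import *
z=np.load("scene.npz");p,d=z["p"],z["d"];C=cal("scene");W=cloud(C,d)
hsv=cv2.cvtColor(p,cv2.COLOR_RGB2HSV)
m=((hsv[...,0]>20)&(hsv[...,0]<28)&(hsv[...,1]>190)&(hsv[...,2]>110)&(d>0)).astype(np.uint8)
n,l,s,c=cv2.connectedComponentsWithStats(m);k=1+s[1:,4].argmax();print(s[k])
M=cv2.erode((l==k).astype(np.uint8),np.ones((5,5)))>0
P=W[M]
for _ in range(3):
    c0=P.mean(0);nrm=np.linalg.svd(P-c0,full_matrices=False)[2][2];nrm*=np.sign(nrm[2]);r=(P-c0)@nrm;P=P[abs(r)<.004]
print("n",nrm,"c",c0,len(P),r.std(),"tilt",np.arccos(nrm[2]))
f,cx,cy,R,t=C
def ray(u,v,n=nrm,o=c0):
    D=R.T@np.array([(u-cx)/f,(v-cy)/f,1]);O=-R.T@t;return O+D*((o-O)@n)/(D@n)
hull=cv2.convexHull(np.argwhere(l==k)[:,::-1].astype(np.int32))
q=cv2.approxPolyDP(hull,12,True)[:,0];print(q)
for a in q: print(a,ray(*a))
for a in [(316,228),(335,194),(302,260),(287,203),(352,249)]: print(a,ray(*a,o=c0+.02*nrm),world(C,d,*a))
for nm,hm in(("red",(hsv[...,0]<4)|(hsv[...,0]>176)),):
    mm=(hm&(hsv[...,1]>170)&(hsv[...,2]>80)&(d>0));n,l2,s2,c2=cv2.connectedComponentsWithStats(mm.astype(np.uint8))
    for i in range(1,n):
        if s2[i,4]>150: Q=W[l2==i];print(nm,s2[i],Q.min(0),Q.max(0))
for a in [(163,308),(175,345),(213,263),(237,238),(250,190),(400,150),(270,420)]: print(a,world(C,d,*a))
E
python3 m.py
```

```text
[ 225  203  213  173 5635]m.py:9: RuntimeWarning: Mean of empty slice.
  c0=P.mean(0);nrm=np.linalg.svd(P-c0,full_matrices=False)[2][2];nrm*=np.sign(nrm[2]);r=(P-c0)@nrm;P=P[abs(r)<.004]
  ret = um.true_divide(
Traceback (most recent call last):
  File "m.py", line 9, in <module>
    c0=P.mean(0);nrm=np.linalg.svd(P-c0,full_matrices=False)[2][2];nrm*=np.sign(nrm[2]);r=(P-c0)@nrm;P=P[abs(r)<.004]
                     ~~~~~~~~~~~~~~~~~~~~~~~~~~~~~~~~~~~~~~~~~~^^^
IndexError: index 2 is out of bounds for axis 0 with size 0
```

```bash
python3 - <<'E'
s=open("m.py").read()
a=s.index("m=((hsv");b=s.index("P=W[M]")
s=s[:a]+'''q=np.array([(305,139),(437,238),(383,375),(228,275)])
M=cv2.fillPoly(np.zeros(d.shape,np.uint8),[q],1);cv2.circle(M,(314,235),55,0,-1)
M=(cv2.erode(M,np.ones((9,9)))>0)&(d>0)
print(hsv[170,310],hsv[300,350],hsv[230,400])
'''+s[b:]
a=s.index("hull=");b=s.index("for a in q");s=s[:a]+s[b:]
s=s.replace("abs(r)<.004","abs(r)<max(.004,1.5*np.median(abs(r)))")
open("m.py","w").write(s)
E
python3 m.py
```

```text
[ 21 190 207] [ 21 191 196] [ 21 189 196]
n [0.49112891 0.1162042  0.86330121] c [ 0.68633968 -0.01467389  0.17118714] 12027 0.0010039180071442807 tilt 0.5290217194606583
[305 139] [0.54819988 0.06622845 0.23888455]
[437 238] [0.72786871 0.10893144 0.13092359]
[383 375] [ 0.77287406 -0.0824629   0.13108274]
[228 275] [ 0.59415176 -0.12539565  0.23853615]
(316, 228) [ 0.62910622 -0.01902907  0.22750015] [ 0.62304332 -0.01094933  0.2104883 ]
(335, 194) [0.6187799  0.03098606 0.2266425 ] [0.61891624 0.03078162 0.22700739]
(302, 260) [ 0.64088079 -0.05975783  0.22628392] [ 0.64103367 -0.05994196  0.22673974]
(287, 203) [ 0.59213572 -0.02302492  0.24907039] [ 0.59271264 -0.02366774  0.25039272]
(352, 249) [ 0.66964868 -0.00458817  0.20249189] [ 0.66989997 -0.00502648  0.2034066 ]
red [ 223  154   61   71 1862] [ 0.41012401  0.02879563 -0.00062034] [0.48142926 0.12122795 0.05316792]
(163, 308) [ 0.50384483 -0.16982755  0.10690492]
(175, 345) [ 0.533446   -0.19044345  0.06788284]
(213, 263) [ 0.47614678 -0.06227507  0.03120561]
(237, 238) [ 0.46089595  0.00249981 -0.00260373]
(250, 190) [0.42219818 0.08012474 0.00324792]
(400, 150) [0.6106217  0.20262126 0.12695528]
(270, 420) [ 0.69398169 -0.19323315  0.08979047]
```

```bash
python3 - <<'E'
from h import *
p=np.load("scene.npz")["p"][175:285,260:370]
cv2.imwrite("pics/crop.png",cv2.resize(p,None,fx=5,fy=5,interpolation=cv2.INTER_CUBIC)[...,::-1])
E
```

```text
(no output)
```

View pics/crop.png

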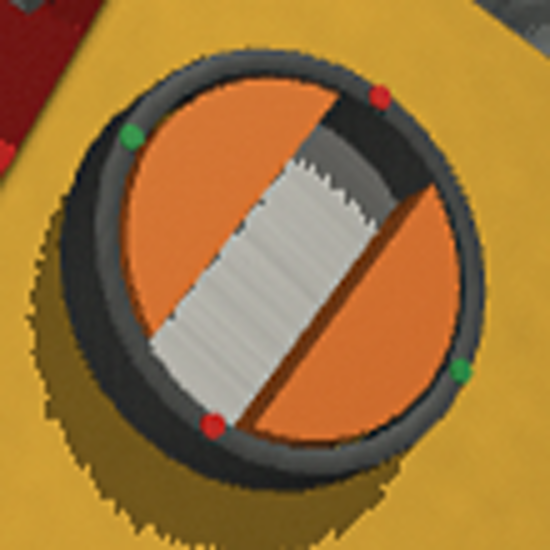

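Request:
apply_moves([
  [[0.1,0.1,0],[0,0,0],0],
  [[0.1,0.1,0],[0,0,0],0],
  [[0.065,0.15,0],[0,0,0],0],
  [[0,0,0],[0,0,0],0],
  [[0,0,0],[0,0,0],0],
  [[0,0,0],[0,0,0],0],
  [[0,0,0],[0,0,0],0],
  [[0,0,0],[0,0,0],0],
])

```text
clock: 0.77
eef_pos: [0.5498, 0.0537, 0.2473]
tool_rot: [0.706, 0.708, -0.015, -0.015]
ft_force: [-52.1, 1.0, 29.1]
grip_width: 0.0093
grasp_force: 56.8
```

The crop shows the slot rotated slightly clockwise from the red dots. Its left edge runs (340,92)-(150,345) and its right edge (432,185)-(240,430). The sideways move met the cover edge: the force is -52 N in x and the jaws appear to be pinching the edge. I'll look before backing off.

```bash
python3 - <<'E'
from h import *
for n in("scene","side"):
    p,d=camera(n);np.savez(f"{n}2.npz",p=p,d=d);
    if n=="side":a=p[100:290,190:450]
    else: b=p[60:290,150:450]
cv2.imwrite("pics/c2.png",np.hstack([cv2.resize(a,(400,300)),cv2.resize(b,(400,300))])[...,::-1])
print(bot.get_obs()["ft_force"])
E
```

```text
[-52.49820903   1.34922385  28.75297992]
```

View pics/c2.png

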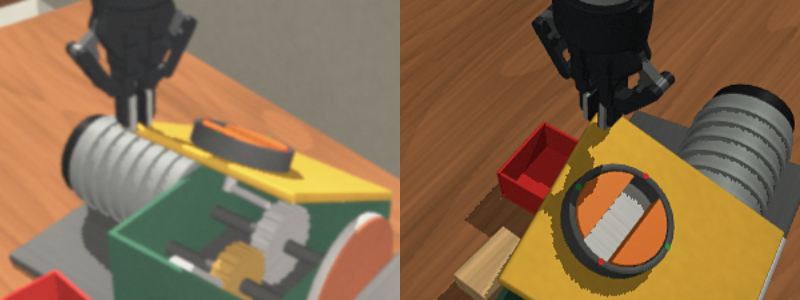

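The jaws have pinched the cover's corner, and the cover still looks open at about the same angle with the bin untouched. I'll relieve the load, open a little, then lift.

Request:
apply_moves([
  [[0,-0.05,0],[0,0,0],0.15],
  [[0,-0.03,0],[0,0,0],0.3],
  [[0,0,0],[0,0,0],0.4],
  [[0,0,0],[0,0,0],0.4],
  [[0,0,-0.03],[0,0,0],0.4],
  [[0,0,-0.05],[0,0,0],0.4],
  [[0,0,-0.1],[0,0,0],0.4],
  [[0,0,-0.1],[0,0,0],0.4],
])

```text
clock: 1.53
eef_pos: [0.5544, 0.0529, 0.3049]
tool_rot: [0.707, 0.707, -0.0, -0.0]
ft_force: [-0.3, -0.1, 0.5]
grip_width: 0.0343
grasp_force: 0.0
```

```bash
python3 - <<'E'
from h import *
p,d=camera("scene");np.savez("scene3.npz",p=p,d=d);C=cal("scene");W=cloud(C,d)
q=np.array([(437,238),(383,375),(260,296),(335,270),(370,220),(362,185)])
M=cv2.erode(cv2.fillPoly(np.zeros(d.shape,np.uint8),[q],1),np.ones((11,11)))>0
P=W[M&(d>0)]
for _ in range(4):
    c0=P.mean(0);nrm=np.linalg.svd(P-c0,full_matrices=False)[2][2];nrm*=np.sign(nrm[2]);r=(P-c0)@nrm;P=P[abs(r)<.006]
print(nrm,np.arccos(nrm[2]),len(P),r.std())
for n in("scene.npz","scene3.npz"):
    z=np.load(n);p0=z["p"];hs=cv2.cvtColor(p0,cv2.COLOR_RGB2HSV)
    # red bin centroid unoccluded-ish
    m=((hs[...,0]<4)|(hs[...,0]>176))&(hs[...,1]>170);m[:,300:]=0;v,u=np.nonzero(m);print(u.max(),u.min(),v.max(),u.mean(),v.mean())
cv2.imwrite("pics/c3.png",cv2.resize(p[60:290,150:450],(750,575))[...,::-1])
o=bot.get_obs();print(o["ft_force"],o["eef_pos"],o["joint_pos"])
E
```

```text
[0.46855428 0.11080795 0.87645792] 0.5023408020389472 10457 0.0010160766021560144
283 223 224 249.43365853658537 190.80878048780488
299 223 262 251.22290478279947 187.7832382623958
[ 1.2841083  -0.50627294  3.03834183] [0.55621764 0.05306606 0.310025  ] [9.51153599e-02 3.39762232e-01 2.99179955e-01 1.52263053e+00
 3.82877462e-06 1.66615018e+00]
```

View pics/c3.png

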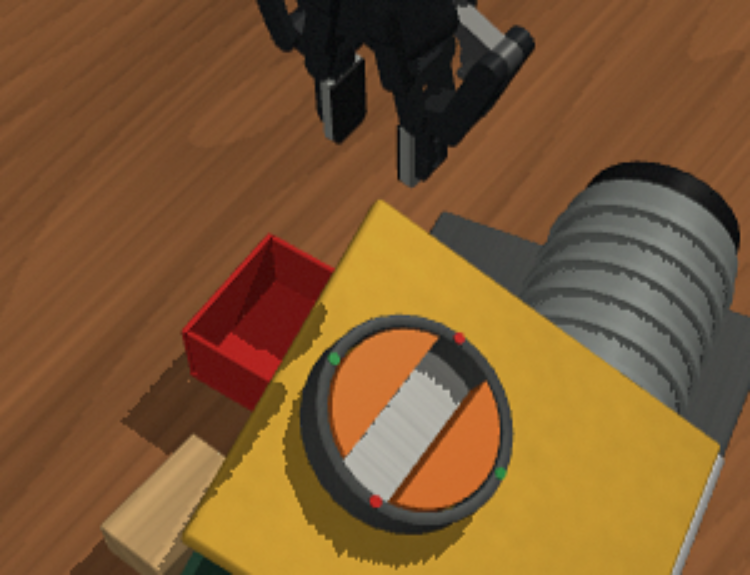

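Request:
apply_moves([
  [[0,0.04,0],[0,0,0],0],
  [[0,0,0],[0,0,0],0],
  [[0,0,0],[0,0,0],0],
  [[0,0,0.06],[0,0,0],0],
  [[0,0,0.06],[0,0,0],0],
  [[0,0,0.06],[0,0,0],0],
  [[0,0,0.06],[0,0,0],0],
  [[0,0,0.03],[0,0,0],0],
])

```text
clock: 2.25
eef_pos: [0.5607, 0.0528, 0.2474]
tool_rot: [0.707, 0.707, -0.002, -0.002]
ft_force: [-0.4, -0.2, -0.9]
grip_width: -0.0002
grasp_force: 0.3
```

```bash
cat > phi.py <<'E'
from h import *
C=cal("scene");f,cx,cy,R,t=C
n=np.array([.4911,.1162,.8633]);c=np.array([.6304,-.0141,.2261])
def ray(u,v):
    D=R.T@np.array([(u-cx)/f,(v-cy)/f,1]);O=-R.T@t;return O+D*((c-O)@n)/(D@n)
ey=np.array([-.2303,.973,0]);ax=np.cross(ey,n)
L=[ray(260+a/5,175+b/5) for a,b in((150,345),(340,92),(240,430),(432,185),(213,426),(380,97))]
for i in(0,2,4):
    v=L[i+1]-L[i];print("clockwise from y:",np.arctan2(v@ax,v@ey), "offset",(L[i]-c)@ax)
E
python3 phi.py
```

```text
clockwise from y: 0.1450379095102607 offset -0.02066235254922893
clockwise from y: 0.1842808910751401 offset 0.006237612862480167
clockwise from y: -0.0012622504410640114 offset 0.00034253903093898043
```

Request:
apply_moves([
  [[-0.005,-0.02,0.05],[0,0,0],0],
  [[-0.005,-0.02,0.05],[0,0,0],0],
  [[-0.005,-0.02,0.05],[0,0,0],0],
  [[-0.005,-0.015,0.05],[0,0,0],0],
  [[-0.005,-0.015,0.05],[0,0,0],0],
  [[-0.005,-0.01,0.05],[0,0,0],0],
  [[0,-0.01,0.05],[0,0,0],0],
  [[0,0,0],[0,0,0],0],
])

```text
clock: 2.92
eef_pos: [0.5381, 0.0468, 0.178]
tool_rot: [0.707, 0.707, -0.002, -0.002]
ft_force: [-0.9, 1.4, 0.1]
grip_width: -0.0006
grasp_force: 0.0
```

Request:
apply_moves([
  [[0,0,0.04],[0,0,0],0],
  [[0,0,0.04],[0,0,0],0],
  [[0,0,0.03],[0,0,0],0],
  [[0,0,0.02],[0,0,0],0],
  [[0,0,0.02],[0,0,0],0],
  [[0,0,0.01],[0,0,0],0],
  [[0,0,0],[0,0,0],0],
  [[0,0,0],[0,0,0],0],
])

```text
clock: 3.58
eef_pos: [0.5402, 0.0471, 0.1482]
tool_rot: [0.707, 0.707, 0.0, -0.0]
ft_force: [0.3, -0.2, 1.1]
grip_width: -0.0001
grasp_force: 0.0
```

Request:
apply_moves([
  [[0,0,0.01],[0,0,0],0],
  [[0,0,0.01],[0,0,0],0],
  [[0,0,0],[0,0,0],0],
  [[0,0,0],[0,0,0],0],
  [[0,0,0],[0,0,0],0],
  [[0,0,0],[0,0,0],0],
  [[0,0,0],[0,0,0],0],
  [[0,0,0],[0,0,0],0],
])

```text
clock: 4.25
eef_pos: [0.5406, 0.0471, 0.147]
tool_rot: [0.707, 0.707, 0.001, 0.001]
ft_force: [-4.7, -0.3, 11.9]
grip_width: -0.0005
grasp_force: 6.2
```

```bash
cat > cov.py <<'E'
from h import *
p,d=camera("scene");np.savez("scene4.npz",p=p,d=d);C=cal("scene");W=cloud(C,d)
f,cx,cy,R,t=C
ex=np.array([.973,.2303,0]);ey=np.array([-.2303,.973,0]);H=np.array([.747,.013,.12])
L=(W-H)@np.stack([ex,ey,[0,0,1]],1)
M=(d>0)&(L[...,0]<-.02)&(L[...,0]>-.2)&(abs(L[...,1])>.06)&(abs(L[...,1])<.09)&(abs(L[...,2]-.01)<.035)
hs=cv2.cvtColor(p,cv2.COLOR_RGB2HSV);M&=(abs(hs[...,0].astype(int)-21)<4)&(hs[...,1]>150)
P=W[M]
for _ in range(4):
    c0=P.mean(0);nrm=np.linalg.svd(P-c0,full_matrices=False)[2][2];nrm*=np.sign(nrm[2]);r=(P-c0)@nrm;P=P[abs(r)<.004]
print("tilt along x",np.arctan2(nrm@ex,nrm[2]),np.arctan2(nrm@ey,nrm[2]),len(P),r.std(),c0,bot.get_obs()["ft_force"])
E
python3 cov.py
```

```text
tilt along x -0.0010835891693891512 -0.0002490616483876095 6084 0.00114612238710243 [ 0.6467483  -0.0234447   0.13069357] [-4.18150895 -0.37531434 12.29268185]
```

The cover is shut: its measured tilt is about 0 with 12 N of press. Next I'll lift and turn the tool.

Request:
apply_moves([
  [[0,0,-0.03],[0,0,0],0],
  [[0,0,-0.1],[0,0,0],0.36],
  [[0,0,-0.12],[0,0,-0.039],0.36],
  [[0,0,-0.12],[0,0,-0.039],0.36],
  [[0,0,-0.1],[0,0,-0.039],0.36],
  [[0,0,-0.05],[0,0,-0.039],0.36],
  [[0,0,0],[0,0,-0.039],0.36],
  [[0,0,0],[0,0,-0.039],0.36],
])

```text
clock: 4.97
eef_pos: [0.5409, 0.0471, 0.2498]
tool_rot: [0.403, 0.915, 0.001, 0.001]
ft_force: [-0.1, -0.3, -0.4]
grip_width: 0.031
grasp_force: 0.0
```

Request:
apply_moves([
  [[0,0,0],[0,0,-0.039],0.36],
  [[0,0,0],[0,0,-0.039],0.36],
  [[0,0,0],[0,0,-0.039],0.36],
  [[0,0,0],[0,0,-0.039],0.36],
  [[0,0,0],[0,0,-0.039],0.36],
  [[0,0,0],[0,0,-0.039],0.36],
  [[0,0,0],[0,0,-0.039],0.36],
  [[0,0,0],[0,0,0],0.36],
])

```text
clock: 5.63
eef_pos: [0.5401, 0.0471, 0.2484]
tool_rot: [-0.012, 1.0, 0.0, 0.0]
ft_force: [-0.5, -0.3, -0.7]
grip_width: 0.031
grasp_force: 0.0
```

```bash
python3 cov.py; python3 - <<'E'
from h import *
from scipy.spatial.transform import Rotation as Ro
o=bot.get_obs();M=Ro.from_quat(o["tool_rot"]).as_matrix();print(o["eef_pos"],M[:,1],np.arctan2(M[1,1],M[0,1]),o["joint_pos"],o["grip_width"],o["ft_force"])
p=np.load("scene4.npz")["p"]
cv2.imwrite("pics/c4.png",cv2.resize(p[170:290,210:370],(800,600),interpolation=cv2.INTER_CUBIC)[...,::-1])
E
```

```text
tilt along x -0.0005689682724572963 -0.0003143584112279665 6218 0.0011581694514275493 [ 0.64432125 -0.02186739  0.13069077] [-0.28041503  0.6220439   0.24356309]
[0.54011765 0.04703396 0.24835838] [-1.94917112e-02  9.99810016e-01  7.60114268e-05] 1.5902892724536721 [8.68296505e-02 3.24475782e-01 1.19068972e-01 1.36516279e+00
 6.08939593e-05 6.73367202e-02] 0.030693817901010854 [-0.28041503  0.6220439   0.24356309]
```

View pics/c4.png

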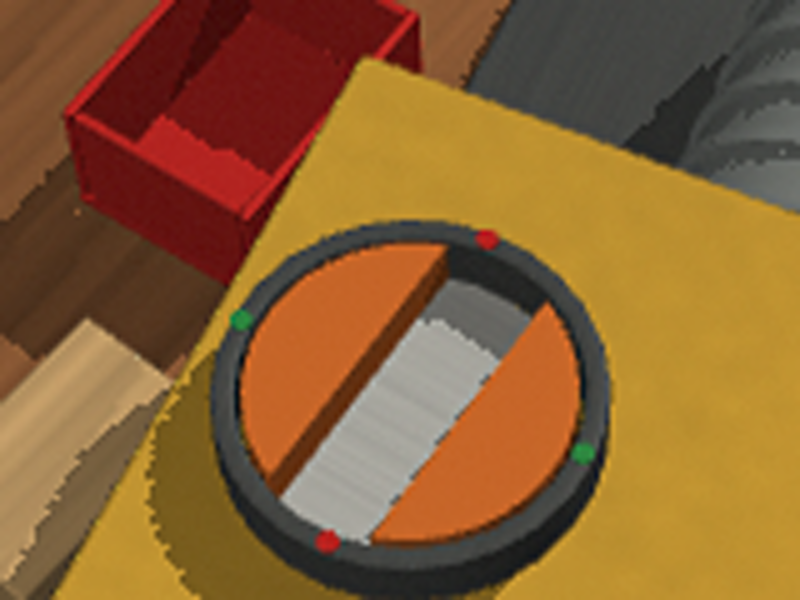

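The crop shows the shut cover. The red dots are at (488,240) and (328,541), the green dots at (241,320) and (584,454). The slot edges run (447,248)-(270,480) and (548,302)-(372,545).

```bash
python3 - <<'E'
from h import *
C=cal("scene");f,cx,cy,R,t=C;d=np.load("scene4.npz")["d"]
def ray(u,v,z=.1505):
    D=R.T@np.array([(u-cx)/f,(v-cy)/f,1]);O=-R.T@t;return O+D*(z-O[2])/D[2]
g=lambda a,b:(210+a/5,170+b/5)
r1,r2,g1,g2=[ray(*g(*q)) for q in((488,240),(328,541),(241,320),(584,454))]
print((r1+r2)/2,(g1+g2)/2,[world(C,d,*g(*q))[2] for q in((488,240),(328,541),(241,320),(584,454))])
yaw=lambda v:np.arctan2(v[1],v[0])
print("y dir",yaw(r1-r2),"x dir",yaw(g2-g1))
a,b,c,e=[ray(*g(*q)) for q in((270,480),(447,248),(372,545),(548,302))]
print("slot",yaw(b-a),yaw(e-c),"mid",(a+b+c+e)/4)
E
```

```text
[ 0.59473178 -0.02248542  0.1505    ] [ 0.59473516 -0.02245776  0.1505    ] [np.float64(0.15326448021737613), np.float64(0.15108618439359453), np.float64(0.14971335413049178), np.float64(0.14859403320897802)]
y dir 1.7987175310823127 x dir 0.23161300350791725
slot 1.6509796227387419 1.6579790046425995 mid [ 0.59568562 -0.02342792  0.1505    ]
```

Request:
apply_moves([
  [[0,0,0],[0,0,-0.02],0.36],
  [[-0.06,-0.09,0],[0,0,0],0.36],
  [[-0.06,-0.09,0],[0,0,0],0.36],
  [[-0.06,-0.09,0],[0,0,0],0.36],
  [[-0.06,-0.1,0],[0,0,0],0.36],
  [[0,0,0.1],[0,0,0],0.36],
  [[0,0,0.1],[0,0,0],0.36],
  [[0,0,0.1],[0,0,0],0.36],
])

```text
clock: 6.35
eef_pos: [0.5947, -0.0233, 0.1878]
tool_rot: [-0.04, 0.999, 0.0, 0.001]
ft_force: [0.1, -0.3, 0.1]
grip_width: 0.0305
grasp_force: 0.0
```

```bash
python3 - <<'E'
from h import *
from scipy.spatial.transform import Rotation as Ro
p,d=camera("wrist");camera("wrist")
o=bot.get_obs();M=Ro.from_quat(o["tool_rot"]).as_matrix();print(o["eef_pos"],np.arctan2(M[1,1],M[0,1]),o["joint_pos"],o["grip_width"],o["ft_force"])
print("tool shift to slot (frac):",M.T@(np.array([.5948,-.0227,.152])-o["eef_pos"])/.2)
cv2.imwrite("pics/w.png",p[...,::-1])
E
```

```text
[ 0.59172367 -0.02277364  0.18443866] 1.6525802827270195 [-3.85004269e-02  4.61105014e-01  1.55441376e-01  1.27284199e+00
  6.70930433e-05 -1.20288433e-01] 0.030856465686237646 [-0.59706103 -0.04149374 -0.62249147]
tool shift to slot (frac): [-0.0165999  -0.00105045  0.16207015]
```

View pics/w.png

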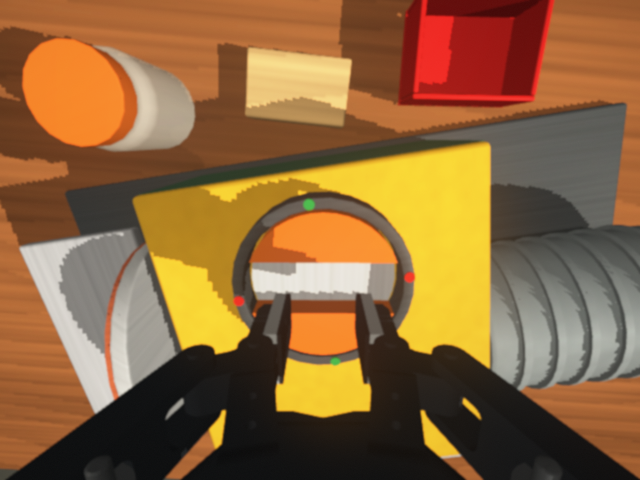

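The wrist view shows the fingertips over the slot, parallel to it and well inside the ring. Descending.

Request:
apply_moves([
  [[-0.01,0,0.04],[0,0,0],0.36],
  [[-0.005,0,0.03],[0,0,0],0.36],
  [[0,0,0.03],[0,0,0],0.36],
  [[0,0,0.02],[0,0,0],0.36],
  [[0,0,0.02],[0,0,0],0.36],
  [[0,0,0.02],[0,0,0],0.36],
  [[0,0,0],[0,0,0],0.36],
  [[0,0,0],[0,0,0],0.36],
])

```text
clock: 7.12
eef_pos: [0.597, -0.0224, 0.1562]
tool_rot: [-0.042, 0.999, 0.0, -0.0]
ft_force: [0.3, -1.1, -0.2]
grip_width: 0.0307
grasp_force: 0.0
```

Request:
apply_moves([
  [[0.005,0,0.015],[0,0,0],0.36],
  [[0,0,0],[0,0,0],0.36],
  [[0,0,0],[0,0,0.03],0.36],
  [[0,0,0],[0,0,0.03],0.36],
  [[0,0,0],[0,0,0.03],0.36],
  [[0,0,0],[0,0,0.03],0.36],
  [[0,0,0],[0,0,0.03],0.36],
  [[0,0,0],[0,0,0],0.36],
])

```text
clock: 7.78
eef_pos: [0.5944, -0.0214, 0.1531]
tool_rot: [0.193, 0.981, 0.001, -0.002]
ft_force: [-4.4, 2.2, 2.0]
grip_width: 0.0308
grasp_force: 2.3
```

```bash
cat > st.py <<'E'
from h import *
from scipy.spatial.transform import Rotation as Ro
o=bot.get_obs();M=Ro.from_quat(o["tool_rot"]).as_matrix();print(o["eef_pos"],"yaw",np.arctan2(M[1,1],M[0,1]),o["ft_force"],o["ft_torque"],o["joint_pos"][5])
print("to slot frac",M.T@(np.array([.5948,-.0227,.152])-o["eef_pos"])/.2)
E
python3 st.py
```

```text
[ 0.59441997 -0.02144247  0.15313652] yaw 1.1826397716322679 [-4.43654807  2.16999961  2.01816476] [0.52379418 0.8383998  0.10230081] 0.3512121086442693
to slot frac [-0.00416024 -0.00510389  0.00566394]
```

Request:
apply_moves([
  [[0,0,0],[0,0,0.035],0.36],
  [[0,0,0],[0,0,0.035],0.36],
  [[0,0,0],[0,0,0.035],0.36],
  [[0,0,0],[0,0,0.035],0.36],
  [[0,0,0],[0,0,0.035],0.36],
  [[0,0,0],[0,0,0.035],0.36],
  [[0,0,0],[0,0,0.035],0.36],
  [[0,0,0],[0,0,0.03],0.36],
])

```text
clock: 8.45
eef_pos: [0.5956, -0.0222, 0.1532]
tool_rot: [0.587, 0.81, -0.0, -0.0]
ft_force: [-1.2, 1.6, 0.1]
grip_width: 0.0311
grasp_force: 2.9
```

```bash
python3 st.py
```

```text
[ 0.59564927 -0.02215506  0.1531885 ] yaw 0.31701579055154966 [-1.20681661  1.56843935  0.08947092] [0.11457621 0.32756151 0.11961195] 1.216397008058338
to slot frac [-0.00126942 -0.00488002  0.00594497]
```

Now I'll turn in small rows to the stop.

Request:
apply_moves([
  [[0,0,0],[0,0,0.02],0.36],
  [[0,0,0],[0,0,0.02],0.36],
  [[0,0,0],[0,0,0.01],0.36],
  [[0,0,0],[0,0,0.01],0.36],
  [[0,0,0],[0,0,0.005],0.36],
  [[0,0,0],[0,0,0],0.36],
  [[0,0,0],[0,0,0],0.36],
  [[0,0,0],[0,0,0],0.36],
])

```text
clock: 9.12
eef_pos: [0.5959, -0.0226, 0.1532]
tool_rot: [0.665, 0.747, -0.0, -0.0]
ft_force: [-2.0, -0.0, -1.0]
grip_width: 0.0308
grasp_force: 1.9
```

```bash
python3 st.py
```

```text
[ 0.59587143 -0.02260921  0.15323502] yaw 0.1168159737155455 [-1.96134803 -0.04534442 -0.98882793] [-0.06350979  0.34238866  0.10140003] 1.41614469207391
to slot frac [ 0.0001742  -0.00537063  0.00617765]
```

Request:
apply_moves([
  [[0,0,0],[0,0,0.01],0.36],
  [[0,0,0],[0,0,0.01],0.36],
  [[0,0,0],[0,0,0.01],0.36],
  [[0,0,0],[0,0,0.01],0.36],
  [[0,0,0],[0,0,0],0.36],
  [[0,0,0],[0,0,0],0.36],
  [[0,0,0],[0,0,0],0.36],
  [[0,0,0],[0,0,0],0.36],
])

```text
clock: 9.78
eef_pos: [0.5959, -0.0228, 0.1532]
tool_rot: [0.71, 0.704, -0.0, 0.0]
ft_force: [-2.1, -2.1, -0.1]
grip_width: 0.0307
grasp_force: 18.0
```

```bash
python3 st.py
```

```text
[ 0.59593049 -0.022771    0.15322663] yaw -0.008236343625924361 [-2.12228413 -2.10472875 -0.09882015] [-0.51879883  0.37877776  1.05904412] 1.5411838437589875
to slot frac [ 0.00031273 -0.00565289  0.00613505]
```

Torque rose to 1.06 N m, so the fastener is at its stop. I'll back off within the play, then lift out.

Request:
apply_moves([
  [[0,0,0],[0,0,-0.03],0.36],
  [[0,0,0],[0,0,-0.03],0.36],
  [[0,0,0],[0,0,-0.01],0.36],
  [[0,0,-0.05],[0,0,0],0.36],
  [[0,0,-0.1],[0,0,0],0.36],
  [[0,0,-0.15],[0,0,0],0.36],
  [[0,0,-0.15],[0,0,0],0.36],
  [[0,0,-0.05],[0,0,0],0.36],
])

```text
clock: 10.45
eef_pos: [0.5985, -0.0224, 0.2596]
tool_rot: [0.63, 0.777, 0.003, 0.004]
ft_force: [0.8, -0.0, 0.8]
grip_width: 0.0309
grasp_force: 0.0
```

Request:
apply_moves([
  [[0,-0.15,0],[0,0,0],0.36],
  [[0,-0.15,0],[0,0,0],0.36],
  [[0,-0.15,0],[0,0,0],0.36],
  [[0,0,0],[0,0,0],0.36],
  [[0,0,0],[0,0,0],0.36],
  [[0,0,0],[0,0,0],0.36],
  [[0,0,0],[0,0,0],0.36],
  [[0,0,0],[0,0,0],0.36],
])

```text
clock: 11.12
eef_pos: [0.5093, -0.0411, 0.2534]
tool_rot: [0.629, 0.777, 0.0, 0.0]
ft_force: [0.1, -0.5, 0.6]
grip_width: 0.0308
grasp_force: 0.0
```

```bash
python3 st.py; python3 cov.py; python3 - <<'E'
from h import *
p=np.load("scene4.npz")["p"]
cv2.imwrite("pics/c5.png",cv2.resize(p[130:370,130:450],(800,600),interpolation=cv2.INTER_CUBIC)[...,::-1])
E
```

```text
[ 0.5093167  -0.04112153  0.25343806] yaw 0.21042880145888498 [ 0.11213967 -0.49206949  0.61449419] [ 0.05666368 -0.04096742 -0.10405479] 1.2796927252580514
to slot frac [0.00086102 0.43666522 0.50767452]
tilt along x -0.0006731505954996407 -0.00016659900765451092 6214 0.0011455676503233994 [ 0.644418   -0.02175237  0.13069434] [ 0.13915781 -0.37540027 -0.29630382]
```

View pics/c5.png

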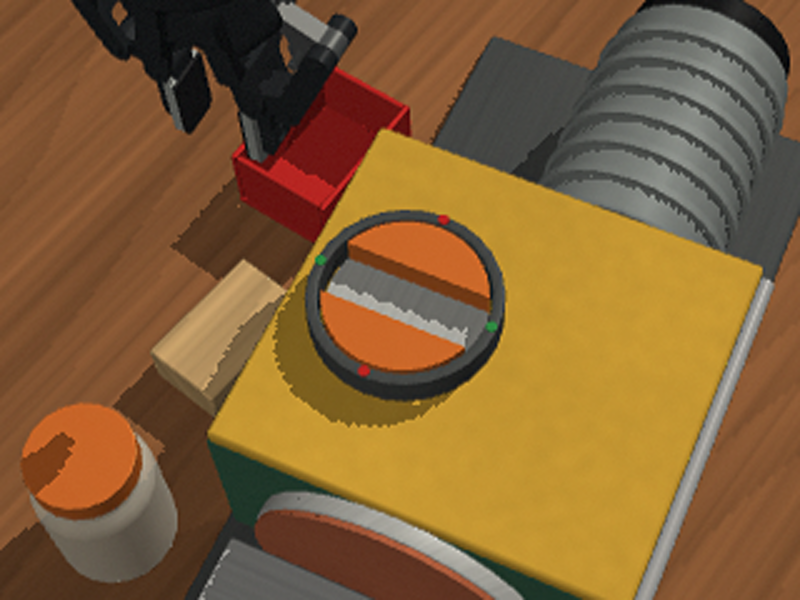

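The slot now lines up with the green dots at (320,260) and (492,326). The cover is shut, the gripper is clear of everything and the bystanders have not moved.

```bash
python3 -c "
from workcell import bot
print(bot.job_done())"
```

```text
the job is handed in; nothing more can be done
None
```

The cover is shut (measured tilt about 0) and the fastener turned to its locked stop; the fingers are clear, the jar, bin and offcut look unmoved, and the job is handed in with no verdict returned. Early on, the fingers bumped and briefly pinched the cover's corner, at up to about 60 N on the wrist, before I backed off.

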